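# Pack the contactor and hasp the case shut

### The job

Stand the grey contactor gently upright in the middle of the bare rubber mat in the back of the plywood tool case, let go of it, shut the lid fully, and only then swing the steel hasp on the lid right over the catch until it lies flat. Leave the breaker in the case and everything else on the bench where it is.

Things in the scene. Friction and masses are not known exactly. Their poses are not given: they have to be found in the camera images.
- contactor: contactor, a dull grey plastic block, 64 mm long (x), 50 mm wide (y), 60 mm high, flat side faces; above 44 mm a black top 40 mm long. Either end may face forward. 0.25 to 0.55 kg. Origin: centre of its underside, z up. Centres of its neighbours: spool 125 mm to its +y side, carton 115 mm off its +x end, flat spanner 85 mm off its -x end.
- mat: black rubber mat, 80 (x) by 74 (y) by 2 mm thick, fixed on the case floor, rear left or rear right: centre at case x +64, y +58 or -58; axes as the case's. Origin: centre of its underside, 8 mm above the bench. The open lid leans over it: a tool pointing straight down does not fit there, one leaning back 25 to 45 degrees towards the case's front does.
- case: plywood tool case fixed to the bench. Origin on the bench; x from its front to its hinge side, z up. x -130 to +115, y -130 to +130 mm. x -130 to -65: closed deck, top at 98 mm. Behind, it is open: rim at 90 mm, walls 6 to 8 mm, floor at 8 mm. x -64 to +16: foam with bits, up to 46 mm high. x +16 to +107: rear bay, mat on one side, breaker on the other.
- breaker: white three-pole circuit breaker, 62 x 54 x 61 mm high, standing in the bay beside the mat; to be left alone. Origin: centre of its underside.
- lid (a joint): lid angle, rad: 0 shut; its stop lets it open to 1.26 only. Stiff hinge (0.65 N m friction): it stays where it is left and must be pressed right down (about 8 N near its front edge). Starts between 1.1 and 1.26.
- lid_hinge (a point): middle of the lid's hinge line, at case x +110, z 90 mm, the line runs along the case's y. The lid is a plywood board 8 mm thick, 260 mm wide, reaching 168 mm from the hinge; the hinge line lies in its lower face. Shut, its top is at 98 mm, level with the deck.
- lid_edge (a point): middle of the lid's free (front) edge, on its upper, outer face.
- hasp (a joint): hasp angle relative to the lid, rad: 0 lying flat forwards over the catch, pi/2 standing straight up from the lid's outer face, more when folded back towards the lid's hinge; stop at 2.6. Slight friction (0.06 N m) keeps it where it is left.
- hasp_hinge (a point): middle of the hasp's hinge pin, on the lid's outer face, 155 mm from the lid's hinge and 12 mm above the lid's lower face (102 mm above the bench when shut); the pin is parallel to the lid's hinge. The hasp is a steel leaf 80 mm long, 40 mm wide, 4 mm thick, with a 22 x 22 mm window 25 to 47 mm from the pin; beyond it a plain end to press on.
- hasp_tip (a point): middle of the free end of the hasp, 80 mm from its pin.
- catch (a point): top of the catch, a small T-shaped steel post on the deck, 20 mm high, its top 118 mm above the bench; it comes through the hasp's window when the hasp is home.
- spool: wooden spool, 80 mm across, 55 mm high, lying flat. Leave alone. Origin: centre of its underside.
- carton: cardboard carton 70 x 100 x 60 mm high. Leave alone. Origin: centre of its underside.
- spanner: steel spanner 160 mm long lying flat, under 20 mm high, its x along its length. Leave alone.
- spray: upright aluminium can 56 mm across, 180 mm high. Leave alone. Origin: centre of its underside.
- driver: screwdriver 200 mm long lying flat. Leave alone.
- tin: closed steel tin 110 x 70 x 45 mm high. Leave alone. Origin: centre of its underside.
Things that resemble listed ones, but are neither listed nor needed, are in the scene too. What is shaped like the contactor but yellow is not meant.

How it is judged:
By the outcome, as a careful person would: the job done as asked, in the order asked, and still so for the second after the job is handed in, with the robot touching nothing.
It also fails if it takes over 72 s, if anything falls off the work surface, if the arm or the gripper's body presses on something with over 40 N, if the wrist force passes 120 N, or if a joint passes its speed limit or range.

### The arm

A 6-joint arm with a two-finger parallel gripper is mounted at the origin on the work surface. World frame = base frame: x ahead of the robot, y to its left, z up, the work surface at z = 0. Lengths are in m, angles in rad, forces in N, time in s.
With the tool pointing down it reaches from about 0.35 to 0.775 m from the base axis. Payload 7.3 kg.
Tool frame: the origin (TCP) lies between the finger pads; the fingertips stand 17 mm ahead of it and the grasp point (between the pads) lies 2 mm behind it; z points along the fingers, y is the line along which they close (so a half turn about z gives the same grasp; the last joint's range is limited). The gripper opens to 92 mm and grips with 3 to 60 N. Pads are 19 mm wide; open, the fingers measure 130 mm over their backs; the gripper's body (75 mm by 190 mm) begins 47 mm behind the grasp point.
Start: joints at [-1.308, 0.342, 1.524, -0, 1.275, -0.146], TCP at [0.209, -0.482, 0.244] pointing down, gripper open.
Joint ranges: [-2.53, 2.53], [-0.77, 2.02], [0.04, 2.7], [-1, 4.14], [0.28, 2.66], [-3.11, 3.11]. Speed limits (rad/s): [2.57, 2.57, 3.14, 3.14, 3.14, 3.14].

### API

Orientations are given as a 3x3 rotation matrix whose columns are the frame's x, y, z axes.
In Python, from plant import r gives the robot as it stands.
- The arm moves only by the tool move_arm, never from a script. Its argument "motion" is a list that holds one entry, the list of rows, each a list of 7 numbers: the shift along the tool's x, y, z in m, then the turn, a rotation vector about the tool's x, y, z in degrees, then the closure, from -1 (fully open) to 1 (shut), so that 0 is half open. In form: [[[x, y, z, ax, ay, az, jaw], ...]]. A call has 1 to 20 rows; each row is the pose to reach, as a shift and turn from the pose commanded when the call began, along the tool's axes at that moment; what a row does not reach only later rows make up. A row lasts 1/8 s, in which the tool goes at most 62.5 mm and 10.7 degrees, less where a joint would pass 70% of its speed; a pose out of reach is approached as far as the arm can. A call with a gripper value outside its range is refused whole. The fingers move at their own pace and stop on an object; the grip force is fixed at half the most. Time passes only in rows, so rows that repeat a pose let the fingers close. It gives the time, the measured TCP pose, the force, the opening and the grip force at its end, in the units of the state.
- r.get_obs(): the state, without advancing time (a new reading comes with each control period).
- r.capture(name): name is "scene" or "top"; returns the picture (400x640x3 uint8, blue, green, red); there is no depth.
- r.camera_model(name): a dict with "K" (3x3 intrinsics, pixels), "R" (3x3) and "t" (3): a world point X has camera coordinates R X + t. Camera axes: x right, y down, z forward; pixel columns grow to the right and rows downward; lengths in m; the calibration is good to about 2 mm. A picture is of the moment at which its call begins. camera_model takes no time and is no camera call.
- r.finish_job(): hands the job in; it is judged then, once.
The state is a dict: "time": time; "joint_pos": joint angles; "joint_velocities": joint speeds; "effort": joint torques, N m; "tcp_pos": TCP position; "eef_rot": TCP orientation; "force": force on the tool from outside, world axes, zero at the start; "wrist_torque": the same for the moment, N m; "opening": opening from 0.0 (shut) to 1.0 (fully open); "grasp_force": force on a finger pad.
Only numpy, scipy, OpenCV 4.12 (cv2) and the standard library are available. Lean on these libraries where they do the work, as an engineer would, in place of code of your own. Each camera call takes 0.05 s, during which the arm holds its last target. There are 200 camera calls.

## Working session

There is one attempt and no reset: what is moved stays moved. The work goes in short steps, Python scripts to look and compute and a tool call to move; the robot and the scene stay as the last step left them, time stands still between calls to the robot, and variables do not carry over. Pictures are saved under pics/ and viewed, at most 10 in all, crops included, and the job is handed in when it is done.

Besides the shell and the picture viewer there is one more tool, called after ">>>" as name(argument=value, ...) on one line, values as JSON. move_arm: Moves the arm, as the interface text tells. Its arguments: {"type":"object","properties":{"motion":{"type":"array","items":{"type":"array","items":{"type":"array","items":{"type":"number"}}}}},"required":["motion"]}

```bash
mkdir -p pics; ls; python3 - <<'E'
from plant import r
import cv2,numpy as np
for n in("scene","top"):
    im=r.capture(n); cv2.imwrite(f"pics/{n}0.png",im)
    c=r.camera_model(n); print(n,np.round(c["K"],1).tolist(),np.round(c["R"],3).tolist(),np.round(c["t"],3).tolist(), (-np.array(c["R"]).T@c["t"]).round(3))
E
```

```text
pics
scene [[386.4, 0.0, 311.6], [0.0, 386.4, 194.3], [0.0, 0.0, 1.0]] [[0.821, 0.571, 0.016], [0.387, -0.536, -0.75], [-0.42, 0.622, -0.661]] [-0.444, -0.125, 1.381] [ 0.993 -0.672  0.826]
top [[456.7, 0.0, 316.3], [0.0, 456.7, 198.0], [0.0, 0.0, 1.0]] [[0.027, -1.0, -0.012], [-0.998, -0.026, -0.051], [0.051, 0.014, -0.999]] [0.025, 0.512, 1.354] [0.441 0.019 1.379]
```

View pics/scene0.png

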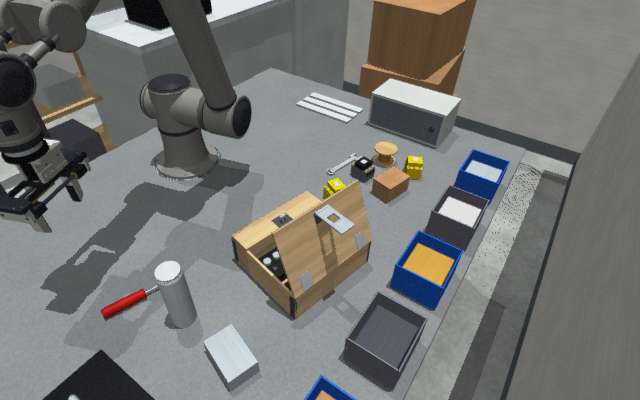

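View pics/top0.png

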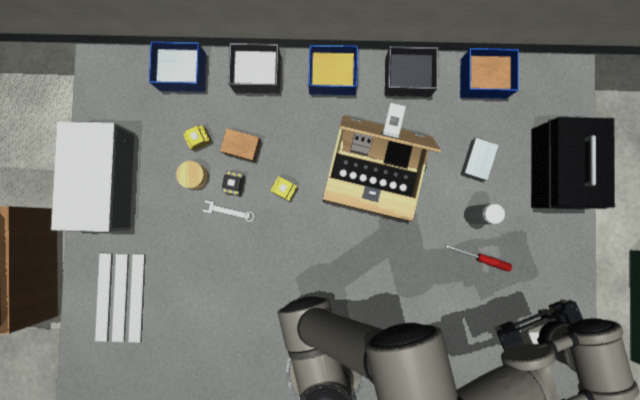

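The top view shows the contactor (grey base, black top) at about (233,183), with the case at about (375,170). The mat is rear right at (397,152), the breaker rear left at (360,143), and the hasp at (396,119). I'll zoom in on the contactor and case.

```bash
python3 - <<'E'
import cv2,numpy as np
t=cv2.imread("pics/top0.png");s=cv2.imread("pics/scene0.png")
def crop(im,x,y,w,h,f):
    c=cv2.resize(im[y:y+h,x:x+w],None,fx=f,fy=f,interpolation=cv2.INTER_CUBIC)
    for k in range(0,w,10):
        cv2.putText(c,str(x+k),(k*f,8),0,.3,(0,0,255),1);cv2.line(c,(k*f,10),(k*f,14),(0,0,255),1)
    for k in range(0,h,10):
        cv2.putText(c,str(y+k),(0,k*f+4),0,.3,(0,255,0),1)
    return c
cv2.imwrite("pics/c1.png",crop(t,318,98,132,98+30,6)[:600] if 0 else crop(t,318,98,130,126,6)[:,:])
a=crop(t,205,155,60,60,10)
cv2.imwrite("pics/c2.png",a)
b=crop(s,225,175,155,140,5)
cv2.imwrite("pics/c3.png",crop(s,225,175,155,118,5))
E
python3 - <<'E'
import cv2
c=cv2.imread("pics/c1.png");print(c.shape);cv2.imwrite("pics/c1.png",cv2.resize(c,None,fx=.79,fy=.79))
E
```

```text
(756, 780, 3)
```

View pics/c1.png

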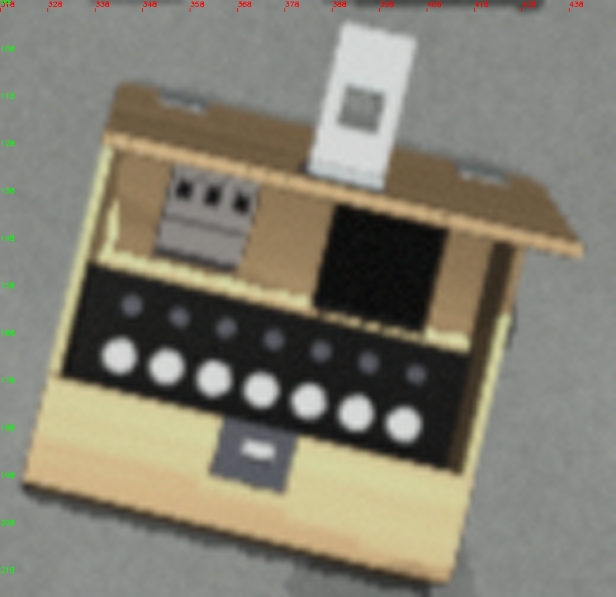

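View pics/c2.png

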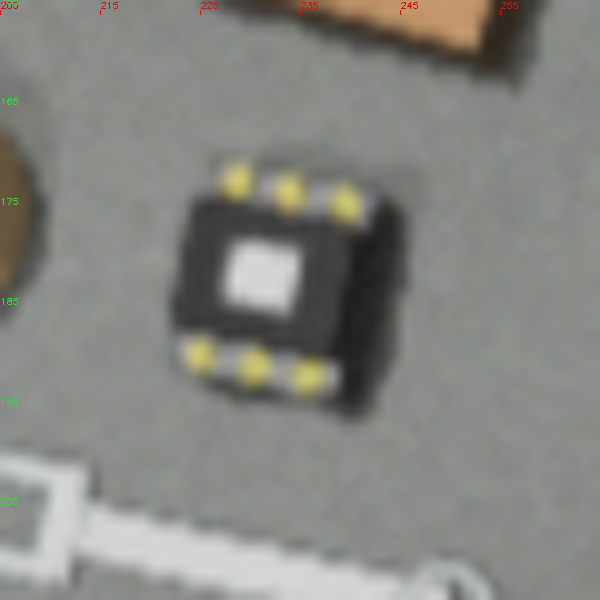

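View pics/c3.png

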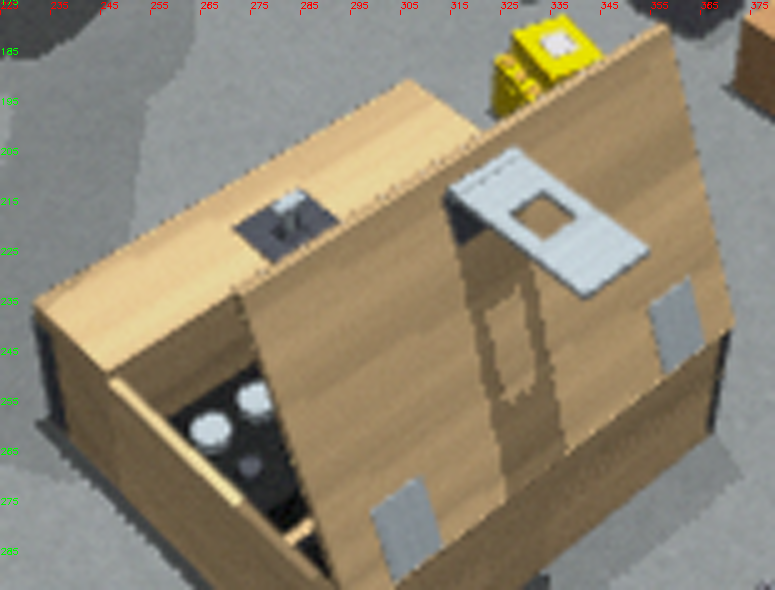

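```bash
cat >h.py <<'E'
from plant import r
import numpy as np,cv2
from scipy.optimize import least_squares
from scipy.spatial.transform import Rotation as Ro
C={n:r.camera_model(n) for n in("scene","top")}
def proj(n,X):
    c=C[n];p=np.array(c["K"])@(np.array(c["R"])@np.array(X,float)+np.array(c["t"]));return p[:2]/p[2]
def ray(n,uv,z):
    c=C[n];R=np.array(c["R"]);o=-R.T@c["t"];d=R.T@np.linalg.inv(c["K"])@[*uv,1];return o+d*(z-o[2])/d[2]
def case2w(p,X):
    c,s=np.cos(p[2]),np.sin(p[2]);return np.array([p[0]+c*X[0]-s*X[1],p[1]+s*X[0]+c*X[1],X[2]])
def lidpt(L,d,h,y=0): # d along lid from hinge, h above lower face
    return np.array([.110-d*np.cos(L)+h*np.sin(L),y,.090+d*np.sin(L)+h*np.cos(L)])
def hasppt(L,h,d,y=0):
    b=lidpt(L,.155,.012,y);a=L+h;return b+d*np.array([-np.cos(a),0,np.sin(a)])
E
cat >fit.py <<'E'
from h import *
T=lambda u,v:(318+u/4.74,98+v/4.74); S=lambda u,v:(225+u/5,175+v/5)
obs=[("top",(-.13,.13,.098),T(22,484)),("top",(-.13,-.13,.098),T(448,580)),("top",(-.065,.13,.098),T(62,377)),("top",(-.065,-.13,.098),T(462,470)),
("scene",(-.13,.13,.098),S(408,80)),("scene",(-.13,-.13,.098),S(35,303)),("scene",(-.065,-.13,.098),S(108,373))]
lid=[("top",.13,T(108,134)),("top",-.13,T(583,245)),("scene",.13,S(667,25)),("scene",-.13,S(237,290))]
hs=[("top",.02,T(343,23)),("top",-.02,T(416,39)),("scene",.02,S(650,249)),("scene",-.02,S(585,297))]
def f(p):
    e=[proj(n,case2w(p,X))-uv for n,X,uv in obs]
    e+=[proj(n,case2w(p,lidpt(p[3],.168,.008,y)))-uv for n,y,uv in lid]
    e+=[proj(n,case2w(p,hasppt(p[3],p[4],.08,y)))-uv for n,y,uv in hs]
    return np.ravel(e)
s=least_squares(f,[.5,-.1,-.2,1.2,1.9],loss="soft_l1");np.save("case.npy",s.x)
print(s.x.round(4));print(f(s.x).reshape(-1,2).round(1).tolist())
p=s.x;print("mat",case2w(p,(.064,-.058,.008)).round(3),proj("top",case2w(p,(.064,-.058,.01))))
K=lambda u,v:(205+u/10,155+v/10)
c=ray("top",K(263,277),.060);d=[ray("top",K(*q),.044) for q in((200,356),(254,367),(308,376),(238,182),(290,193),(345,205))]
print("cont",c.round(4),np.mean(d,0).round(4)); 
a=d[5]-d[2];b=d[3]-d[0];m=d[0]-d[2];q=d[3]-d[5];print([np.degrees(np.arctan2(*v)).round(1) for v in((a[1],a[0]),(b[1],b[0]),(-m[0],m[1]),(-q[0],q[1]))],np.linalg.norm(a),np.linalg.norm(m))
E
python3 fit.py; python3 - <<'E'
from h import *
o=r.get_obs();R=np.array(o["eef_rot"]);t=np.array(o["tcp_pos"]);print(R.round(3).tolist(),t)
im=cv2.imread("pics/scene0.png");f=5
im=cv2.resize(im[110:230,0:120],None,fx=f,fy=f)
for col,ps in(((0,0,255),[(0,y,-.049) for y in(-.095,0,.095)]),((0,255,0),[(x,0,-.049) for x in(-.0375,.0375)]),((255,255,0),[(0,y,.017) for y in(-.065,.065)]),((255,0,255),[(x,0,-.049) for x in(-.095,.095)])):
    for p in ps:
        q=proj("scene",R@p+t);cv2.circle(im,(int(q[0]*f),int((q[1]-110)*f)),4,col,-1)
cv2.imwrite("pics/g.png",im)
E
```

```text
[ 0.6071 -0.1352 -0.21    1.1577  2.0018]
[[-0.0, -2.0], [0.6, -0.6], [-3.0, -1.9], [2.8, 0.1], [-0.3, -1.1], [-1.3, -0.8], [-0.7, -0.2], [-1.2, -1.1], [0.3, -0.5], [-0.5, -0.9], [-0.0, 0.3], [-0.5, -0.5], [-0.5, -0.3], [-0.9, 0.1], [-0.8, -0.2]]
mat [ 0.658 -0.205  0.008] [398.36370281 151.60489009]
cont [0.5468 0.2854 0.06  ] [0.5473 0.2858 0.044 ]
[np.float64(-10.2), np.float64(-10.2), np.float64(-9.0), np.float64(-10.7)] 0.05145434229292088 0.03239098363043716
[[0.918, 0.398, -0.0], [0.398, -0.918, 0.001], [0.0, -0.001, -1.0]] [ 0.20864293 -0.4813952   0.24309708]
```

View pics/g.png

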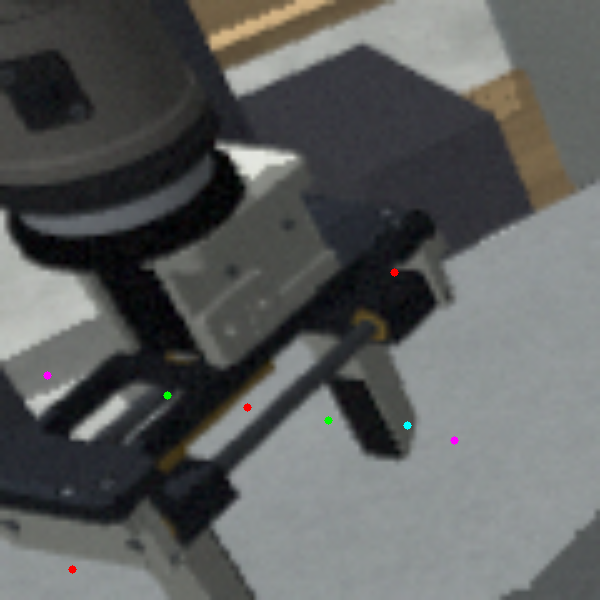

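The overlay confirms the body is 190 mm wide along the closing line. To clear the side wall (rim at 90 mm), I'll grip high, about 56 mm up on the flat y faces, with a lean of about 24°. After placing I'll open the fingers only partly.

```bash
cat >>h.py <<'E'
def tool(yaw,t): # x_tool ahead, leaning back by t (rad), closing along -y
    return Ro.from_euler("z",yaw).as_matrix()@np.column_stack([(np.cos(t),0,np.sin(t)),(0,-1,0),(np.sin(t),0,-np.cos(t))])
def delta(R1,p1,R0=None,p0=None):
    if R0 is None:
        o=r.get_obs();R0=np.array(o["eef_rot"]);p0=np.array(o["tcp_pos"])
    return np.r_[(R0.T@(p1-p0)).round(4),Ro.from_matrix(R0.T@R1).as_rotvec(degrees=True).round(2)].tolist()
t=np.radians(24)
CY=np.radians(-10.2);Rg=tool(CY,t);pg=np.array([.547,.2856,0])+[-.008*np.cos(CY),-.008*np.sin(CY),.056]+.002*Rg[:,2]
E
python3 - <<'E'
from h import *
print(pg.round(4),delta(Rg,pg-.12*Rg[:,2]))
E
```

```text
[0.5399 0.2869 0.0542] [0.5687, -0.6002, 0.0803, -7.12, 23.31, 33.11]
```

>>> move_arm(motion=[[[0.1,-0.105,0,0,0,5,-1],[0.5687,-0.6002,0.0803,-7.12,23.31,33.11,-1],[0.5687,-0.6002,0.0803,-7.12,23.31,33.11,-1],[0.5687,-0.6002,0.0803,-7.12,23.31,33.11,-1],[0.5687,-0.6002,0.0803,-7.12,23.31,33.11,-1],[0.5687,-0.6002,0.0803,-7.12,23.31,33.11,-1],[0.5687,-0.6002,0.0803,-7.12,23.31,33.11,-1],[0.5687,-0.6002,0.0803,-7.12,23.31,33.11,-1],[0.5687,-0.6002,0.0803,-7.12,23.31,33.11,-1],[0.5687,-0.6002,0.0803,-7.12,23.31,33.11,-1],[0.5687,-0.6002,0.0803,-7.12,23.31,33.11,-1],[0.5687,-0.6002,0.0803,-7.12,23.31,33.11,-1],[0.5687,-0.6002,0.0803,-7.12,23.31,33.11,-1],[0.5687,-0.6002,0.0803,-7.12,23.31,33.11,-1],[0.5687,-0.6002,0.0803,-7.12,23.31,33.11,-1],[0.5687,-0.6002,0.0803,-7.12,23.31,33.11,-1],[0.5687,-0.6002,0.0803,-7.12,23.31,33.11,-1],[0.5687,-0.6002,0.0803,-7.12,23.31,33.11,-1],[0.5687,-0.6002,0.0803,-7.12,23.31,33.11,-1],[0.5687,-0.6002,0.0803,-7.12,23.31,33.11,-1]]])

```text
time: 2.6
tcp_pos: [0.492, 0.2946, 0.1637]
eef_rot: [[0.899, -0.178, 0.401], [-0.162, -0.984, -0.073], [0.407, 0.001, -0.913]]
force: [0.1, -1.3, -0.3]
opening: 0.998
grasp_force: 0.0
```

```bash
python3 - <<'E'
from h import *
print(delta(Rg,pg),np.round(r.get_obs()["joint_pos"],2))
im=r.capture("scene");cv2.imwrite("pics/p1.png",cv2.resize(im[60:260,260:480],None,fx=3,fy=3))
E
```

```text
[-0.0003, -0.0011, 0.1197, 0.08, -0.05, -0.01] [ 0.55  0.39  1.77 -0.44  0.7   2.59]
```

View pics/p1.png

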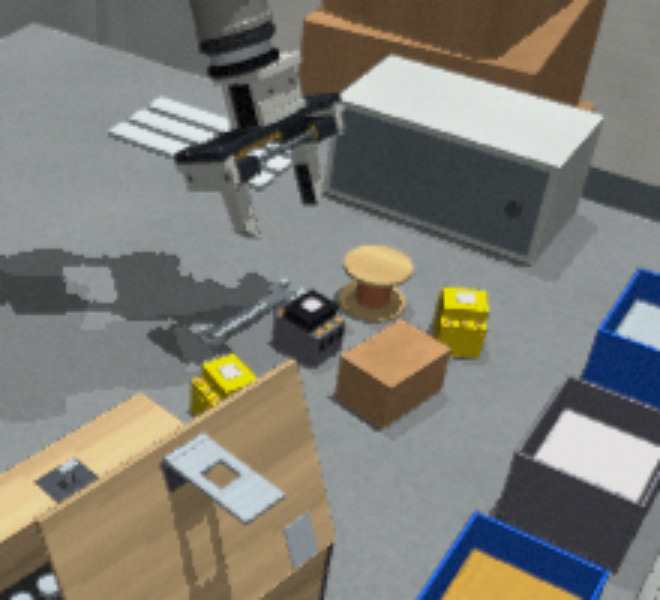

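The gripper is open and aimed down towards the contactor. The contactor's white label is at crop (312,304), which is scene pixel (364,161). I'll check that against the top-view position.

```bash
python3 - <<'E'
from h import *
print(proj("scene",(.547,.2856,.06)),ray("scene",(364,161.3),.06))
E
```

```text
[362.31012194 160.91191564] [0.55263346 0.28702175 0.06      ]
```

>>> move_arm(motion=[[[0,-0.001,0.03,0,0,0,-1],[0,-0.001,0.06,0,0,0,-1],[0,-0.001,0.085,0,0,0,-1],[0,-0.001,0.105,0,0,0,-1],[0,-0.001,0.116,0,0,0,-1],[0,-0.001,0.12,0,0,0,-1],[0,-0.001,0.12,0,0,0,-0.6],[0,-0.001,0.12,0,0,0,-0.3],[0,-0.001,0.12,0,0,0,0],[0,-0.001,0.12,0,0,0,1],[0,-0.001,0.12,0,0,0,1],[0,-0.001,0.12,0,0,0,1],[0,-0.001,0.12,0,0,0,1],[0,-0.001,0.12,0,0,0,1]]])

```text
time: 4.4
tcp_pos: [0.5405, 0.2878, 0.0542]
eef_rot: [[0.899, -0.177, 0.402], [-0.161, -0.984, -0.072], [0.408, 0.0, -0.913]]
force: [-1.2, 4.0, 4.0]
opening: 0.541
grasp_force: 30.0
```

>>> move_arm(motion=[[[0.004,0,-0.009,0,0,0,1],[0.014,0,-0.032,0,0,0,1],[0.03,0,-0.068,0,0,0,1],[0.048,0,-0.108,0,0,0,1],[0.065,0,-0.146,0,0,0,1],[0.075,0,-0.17,0,0,0,1],[0.081,0,-0.183,0,0,0,1],[0.081,0,-0.183,0,0,0,1]]])

```text
time: 5.4
tcp_pos: [0.5395, 0.2873, 0.2538]
eef_rot: [[0.899, -0.178, 0.4], [-0.162, -0.984, -0.074], [0.407, 0.002, -0.914]]
force: [-0.1, -0.0, -6.0]
opening: 0.544
grasp_force: 30.0
```

```bash
python3 - <<'E'
from h import *
im=r.capture("scene");cv2.imwrite("pics/p2.png",cv2.resize(im[20:180,300:460],None,fx=3.7,fy=3.7,interpolation=cv2.INTER_CUBIC))
p=np.load("case.npy");Y=p[2];Rp=tool(Y,t)
pp=case2w(p,(.064-.008,-.058,.010+.056))+.002*Rp[:,2]
o=r.get_obs();print(o["opening"],o["force"],o["grasp_force"]);pre=pp-.27*Rp[:,2];print(pp,pre,delta(Rp,pre))
# expected white-label centre: contactor top centre
R0=np.array(o["eef_rot"]);g=np.array(o["tcp_pos"])-.002*R0[:,2];Z=Ro.from_euler("z",CY).as_matrix()
for q in((0,0,0),(.02,.025,.004),(.02,-.025,.004),(-.02,-.025,.004),(.032,-.025,-.016),(.032,-.025,-.06),(-.032,-.025,-.06),(.032,.025,-.06)):
    u=proj("scene",g+Z@(np.array(q)+[.008,0,0]));print(q,((u-[300,20])*3.7).round())
E
```

```text
0.5435261540426883 [-0.57850482  0.33452977 -6.0347548 ] 29.97695781290531
[ 0.65057409 -0.20374395  0.06417291] [ 0.54316713 -0.18085433  0.31083018] [0.1027, 0.46, -0.0168, -0.58, 0.1, 1.72]
(0, 0, 0) [254. 328.]
(0.02, 0.025, 0.004) [294. 322.]
(0.02, -0.025, 0.004) [255. 343.]
(-0.02, -0.025, 0.004) [216. 325.]
(0.032, -0.025, -0.016) [264. 371.]
(0.032, -0.025, -0.06) [258. 418.]
(-0.032, -0.025, -0.06) [198. 388.]
(0.032, 0.025, -0.06) [295. 395.]
```

View pics/p2.png

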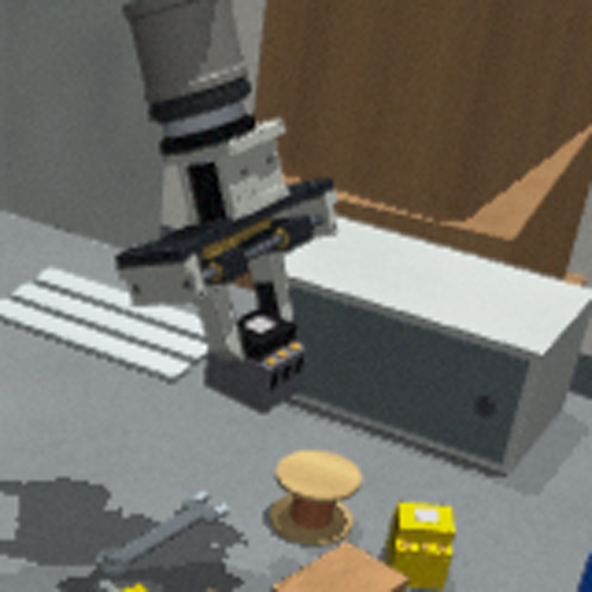

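The contactor hangs roughly upright between the fingers, with its lower corners at crop (205,388) and (266,411). That puts it about 3 mm further ahead than planned, and I'll allow for it. Next I'll carry it over the case.

>>> move_arm(motion=[[[0.02,0.01,-0.01,0,0,0,1],[0.05,0.04,-0.018,0,0,0,1],[0.07,0.09,-0.018,-0.1,0,0.3,1],[0.09,0.14,-0.018,-0.2,0,0.6,1],[0.1,0.19,-0.018,-0.3,0,0.9,1],[0.1,0.24,-0.018,-0.4,0,1.2,1],[0.1,0.29,-0.018,-0.58,0.1,1.72,1],[0.1,0.34,-0.018,-0.58,0.1,1.72,1],[0.1,0.39,-0.018,-0.58,0.1,1.72,1],[0.1,0.43,-0.018,-0.58,0.1,1.72,1],[0.1,0.452,-0.018,-0.58,0.1,1.72,1],[0.1,0.46,-0.018,-0.58,0.1,1.72,1],[0.1,0.46,-0.018,-0.58,0.1,1.72,1],[0.1,0.46,-0.018,-0.58,0.1,1.72,1]]])

```text
time: 7.2
tcp_pos: [0.5409, -0.1789, 0.3112]
eef_rot: [[0.893, -0.207, 0.399], [-0.19, -0.978, -0.083], [0.408, -0.002, -0.913]]
force: [-0.2, 0.2, -5.3]
opening: 0.543
grasp_force: 30.0
```

```bash
cat >>h.py <<'E'
P=np.load("case.npy");Rp=tool(P[2],t);pp=case2w(P,(.064-.011,-.058,.010+.056))+.002*Rp[:,2]
E
python3 - <<'E'
from h import *
print(delta(Rp,pp),r.get_obs()["joint_pos"])
im=r.capture("scene");cv2.imwrite("pics/p3.png",cv2.resize(im[70:310,180:420],None,fx=2.5,fy=2.5))
E
```

```text
[-0.0009, 0.0021, 0.2702, -0.14, -0.07, 0.03] [-0.5223742   0.16668219  1.64574999  0.15955974  0.93404979  1.18810597]
```

View pics/p3.png

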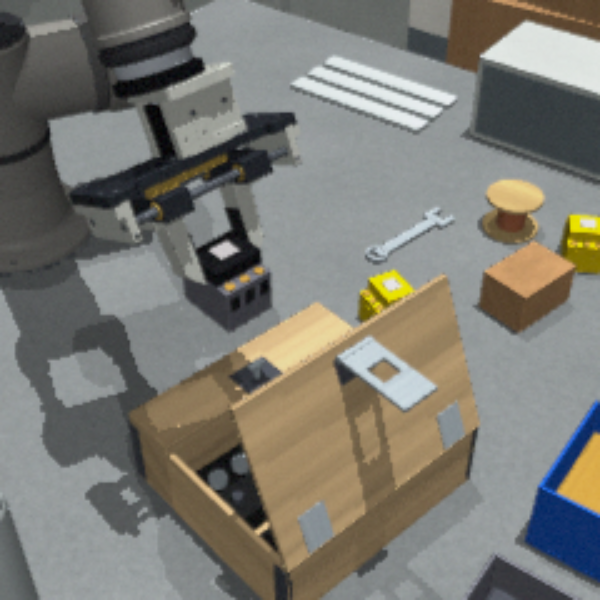

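The contactor is held upright in front of the open lid, with nothing between it and the bay. I'll lower it along the tool axis and then creep down to contact.

>>> move_arm(motion=[[[0,0.002,0.015,0,0,0,1],[-0.001,0.002,0.04,0,0,0,1],[-0.001,0.002,0.07,0,0,0,1],[-0.001,0.002,0.1,0,0,0,1],[-0.001,0.002,0.13,0,0,0,1],[-0.001,0.002,0.16,0,0,0,1],[-0.001,0.002,0.19,0,0,0,1],[-0.001,0.002,0.215,0,0,0,1],[-0.001,0.002,0.235,0,0,0,1],[-0.001,0.002,0.25,0,0,0,1],[-0.001,0.002,0.258,0,0,0,1],[-0.001,0.002,0.262,0,0,0,1],[-0.001,0.002,0.262,0,0,0,1]]])

```text
time: 8.88
tcp_pos: [0.6446, -0.2036, 0.0724]
eef_rot: [[0.892, -0.208, 0.401], [-0.19, -0.978, -0.084], [0.409, -0.002, -0.912]]
force: [-0.8, -0.5, -4.8]
opening: 0.543
grasp_force: 30.0
```

```bash
python3 - <<'E'
from h import *
o=r.get_obs();print(delta(Rp,pp),o["force"],o["wrist_torque"])
E
```

```text
[-0.0007, -0.0011, 0.0087, -0.09, -0.15, -0.01] [-0.79016434 -0.4824191  -4.7766793 ] [0.1669401  0.60764167 0.05380224]
```

>>> move_arm(motion=[[[0,-0.001,0.002,0,0,0,1],[0,-0.001,0.004,0,0,0,1],[0,-0.001,0.006,0,0,0,1],[0,-0.001,0.006,0,0,0,1]]])

```text
time: 9.38
tcp_pos: [0.647, -0.2031, 0.0665]
eef_rot: [[0.893, -0.208, 0.4], [-0.191, -0.978, -0.083], [0.409, -0.002, -0.913]]
force: [0.0, 0.6, -4.8]
opening: 0.542
grasp_force: 30.0
```

>>> move_arm(motion=[[[0,0,0.001,0,0,0,1],[0,0,0.0015,0,0,0,1],[0,0,0.0015,0,0,0,1]]])

```text
time: 9.75
tcp_pos: [0.6477, -0.2032, 0.0653]
eef_rot: [[0.893, -0.208, 0.4], [-0.191, -0.978, -0.084], [0.409, -0.002, -0.913]]
force: [0.7, -0.4, -6.4]
opening: 0.549
grasp_force: 30.0
```

>>> move_arm(motion=[[[-0.0004,0,0.0009,0,0,0,1],[-0.0006,0,0.0014,0,0,0,1],[-0.0006,0,0.0014,0,0,0,1]]])

```text
time: 10.12
tcp_pos: [0.6478, -0.2033, 0.0643]
eef_rot: [[0.892, -0.208, 0.401], [-0.19, -0.978, -0.084], [0.409, -0.002, -0.912]]
force: [-3.2, 1.7, 0.3]
opening: 0.539
grasp_force: 30.0
```

>>> move_arm(motion=[[[-0.0004,0,0.0009,0,0,0,1],[-0.0004,0,0.0009,0,0,0,1]]])

```text
time: 10.38
tcp_pos: [0.6478, -0.2032, 0.0642]
eef_rot: [[0.892, -0.208, 0.401], [-0.19, -0.978, -0.084], [0.41, -0.001, -0.912]]
force: [-7.3, 3.7, 8.1]
opening: 0.545
grasp_force: 30.0
```

Contact was felt right at the expected height. I'll open partly and back out along the tool axis.

>>> move_arm(motion=[[[0,0,0,0,0,0,-0.2],[0,0,0,0,0,0,-0.35],[0,0,0,0,0,0,-0.35],[0,0,0,0,0,0,-0.35],[0,0,-0.005,0,0,0,-0.35],[0,0,-0.015,0,0,0,-0.35],[0,0,-0.03,0,0,0,-0.35],[0,0,-0.055,0,0,0,-0.35],[0,0,-0.09,0,0,0,-0.35],[0,0,-0.13,0,0,0,-0.35],[0,0,-0.17,0,0,0,-0.35],[0,0,-0.21,0,0,0,-0.35],[0,0,-0.25,0,0,0,-0.35],[0,0,-0.29,0,0,0,-0.35],[0,0,-0.29,0,0,0,-0.35]]])

```text
time: 12.25
tcp_pos: [0.5316, -0.1793, 0.3323]
eef_rot: [[0.89, -0.209, 0.406], [-0.189, -0.978, -0.088], [0.416, 0.001, -0.909]]
force: [0.3, 0.0, -0.5]
opening: 0.677
grasp_force: 0.0
```

```bash
python3 - <<'E'
from h import *
im=r.capture("top");cv2.imwrite("pics/t1.png",im);im2=r.capture("scene");cv2.imwrite("pics/s4.png",im2)
o=r.get_obs();print(o["joint_pos"],o["force"])
for n,X in(("white label exp",(.064,-.058,.07)),("mat c",(.064,-.058,.01))):
    print(n,proj("top",case2w(P,X)))
u,v=proj("top",case2w(P,(.064,-.058,.07))).astype(int)
g=im[v-25:v+25,u-25:u+25]
for y in range(0,50,2): print(" ".join("%3d"%g[y,x].mean() for x in range(0,50,2)))
E
```

```text
[-0.53306585  0.13647911  1.63612394  0.15941079  0.97251655  1.1843465 ] [-0.37025593  0.43126192  0.55513685]
white label exp [401.84677501 148.42217407]
mat c [398.36370281 151.60489009]
 98 107 110 116 135 210 202 123 115 116 115 189 211 150 133 133 140 136 136 134 139 135 136 139 137
 93  92  92  97 137 213 211 201 181 159 137 207 204 139 133 136 135 133 134 135 138 135 135 136 136
 93  93  91  93 151 214 213 216 213 212 210 213 197 125 127 133 137 134 132 137 134 133 134 134 134
 86  89  93  95 196 212 215 214 215 215 214 214 160 100 108 113 122 124 128 134 133 132 133 131 136
 92  88  87  92 199 212 210 214 214 214 215 212 119  91  92  92  94 101 104 108 113 114 126 134 136
 91  93  83  86 190 197 192 198 196 213 212 201  99  89  91  92  91  89  91  91 102  98 102 106 116
167 139 136 113 105 132 154 184 190 198 190 164  89  87  91  89  87  90  89  92 125 110 119 115  96
132 137 150 164 165 160 143 128 106 129 146 150  90  89  88  86  88  88  88  91  90  88  91  95 102
114 113 112 111 124 136 149 164 164 162 141 131 102  87  90  92  90  93  90  90  87  89  88  90  89
115 114 11
[... 889 characters left out ...]

158 138 107 106  53  12  14  27  36  45  50  62  62  55  74  61  24  93 108 109 110 112  51  43  76
173 174 173 166  36  19  16  16  12  20  21  22  38  42  57  49  34  96  95  96  96  85  45  41  92
 57  98 126 147 107  52  46  34  20  13  12  18  20  14  16  14  55  98  98  96  96  74  43  46  96
 21  26  23  36  43  76 112 111 126  60  50  28  23  15  10  16  68 101 102 102 100  61  45  76 164
 46  38  30  25  23  20  23  33  46  62 124  82 106  92  45  44 143 108 105 106  99  49  48 100 157
 80 110  89  25  32  30  24  21  20  23  25  29  42  68 106 110 164 177 179 180 138  51  51 135 135
 90 110  97  29  72  76  26  19  22  23  23  20  23  21  25  29  39  74 112 138 128  52  56 163 116
```

Placement checks out: the label is at (402,149) in the top view against an expected (402,148). Next is the lid. I'll close the fingers, turn the body along the case's x, go over behind the lid at case y=+70 mm, and push it down along its arc.

```bash
cat >>h.py <<'E'
Rv=tool(P[2]+np.pi/2,0)
E
python3 - <<'E'
from h import *
A=case2w(P,(0,.07,.32));B=case2w(P,(.098,.07,.30));Cc=case2w(P,(.098,.07,.25))
print(A,B,"A",delta(Rv,A));print("A->B",delta(Rv,B,Rv,A),"A->C",delta(Rv,Cc,Rv,A))
# arc from C
for L in np.r_[1.158,1.0:-.01:-.1]:
    c=lidpt(L,.145,.008);q=case2w(P,(c[0]+.019,.07,c[2]+.017));print(round(L,2),delta(Rv,q,Rv,Cc)[:3])
E
```

```text
[ 0.62168753 -0.06671353  0.32      ] [ 0.71753517 -0.08713973  0.3       ] A [0.0561, -0.1285, 0.0343, 18.92, -19.03, -88.54]
A->B [0.0, 0.098, 0.02, 0.0, 0.0, 0.0] A->C [0.0, 0.098, 0.07, 0.0, 0.0, 0.0]
1.16 [0.0, -0.0198, 0.007]
1.0 [0.0, -0.0406, 0.0167]
0.9 [-0.0, -0.0529, 0.0244]
0.8 [-0.0, -0.0643, 0.0334]
0.7 [0.0, -0.0747, 0.0435]
0.6 [-0.0, -0.0842, 0.0545]
0.5 [-0.0, -0.0924, 0.0665]
0.4 [0.0, -0.0994, 0.0792]
0.3 [-0.0, -0.1052, 0.0925]
0.2 [0.0, -0.1095, 0.1064]
0.1 [0.0, -0.1125, 0.1206]
0.0 [0.0, -0.114, 0.135]
```

>>> move_arm(motion=[[[0.02,-0.04,0,4,-4,-20,1],[0.0561,-0.1285,0.0343,18.92,-19.03,-88.54,1],[0.0561,-0.1285,0.0343,18.92,-19.03,-88.54,1],[0.0561,-0.1285,0.0343,18.92,-19.03,-88.54,1],[0.0561,-0.1285,0.0343,18.92,-19.03,-88.54,1],[0.0561,-0.1285,0.0343,18.92,-19.03,-88.54,1],[0.0561,-0.1285,0.0343,18.92,-19.03,-88.54,1],[0.0561,-0.1285,0.0343,18.92,-19.03,-88.54,1],[0.0561,-0.1285,0.0343,18.92,-19.03,-88.54,1],[0.0561,-0.1285,0.0343,18.92,-19.03,-88.54,1],[0.0561,-0.1285,0.0343,18.92,-19.03,-88.54,1],[0.0561,-0.1285,0.0343,18.92,-19.03,-88.54,1],[0.0561,-0.1285,0.0343,18.92,-19.03,-88.54,1],[0.0561,-0.1285,0.0343,18.92,-19.03,-88.54,1]]])

```text
time: 14.1
tcp_pos: [0.6221, -0.067, 0.3195]
eef_rot: [[0.209, 0.978, -0.001], [0.978, -0.209, 0.001], [0.0, -0.001, -1.0]]
force: [0.1, -0.6, 0.3]
opening: 0.007
grasp_force: 0.0
```

```bash
python3 - <<'E'
from h import *
Cc=case2w(P,(.098,.07,.25))
print(delta(Rv,Cc),r.get_obs()["joint_pos"])
E
```

```text
[0.0002, 0.0976, 0.0694, -0.04, -0.03, -0.02] [-2.29906035e-01  4.97808835e-01  1.07453804e+00  4.41585357e-04
  1.57000185e+00 -1.95365092e-02]
```

>>> move_arm(motion=[[[0,0.03,0.008,0,0,0,1],[0,0.07,0.014,0,0,0,1],[0,0.095,0.018,0,0,0,1],[0,0.098,0.04,0,0,0,1],[0,0.098,0.065,0,0,0,1],[0,0.098,0.07,0,0,0,1],[0,0.088,0.074,0,0,0,1],[0,0.077,0.077,0,0,0,1],[0,0.067,0.081,0,0,0,1],[0,0.057,0.087,0,0,0,1],[0,0.057,0.087,0,0,0,1]]])

```text
time: 15.48
tcp_pos: [0.6779, -0.0787, 0.2339]
eef_rot: [[0.208, 0.978, 0.001], [0.978, -0.208, 0.0], [0.0, 0.001, -1.0]]
force: [-0.0, -0.5, -0.1]
opening: 0.005
grasp_force: 0.0
```

>>> move_arm(motion=[[[0,-0.006,0.004,0,0,0,1],[0,-0.012,0.008,0,0,0,1],[0,-0.024,0.017,0,0,0,1],[0,-0.034,0.027,0,0,0,1],[0,-0.0435,0.038,0,0,0,1],[0,-0.052,0.05,0,0,0,1],[0,-0.059,0.0625,0,0,0,1],[0,-0.0645,0.076,0,0,0,1],[0,-0.069,0.09,0,0,0,1],[0,-0.071,0.099,0,0,0,1],[0,-0.072,0.106,0,0,0,1],[0,-0.072,0.109,0,0,0,1]]])

```text
time: 16.98
tcp_pos: [0.6072, -0.0636, 0.1228]
eef_rot: [[0.208, 0.978, -0.002], [0.978, -0.208, 0.001], [0.0, -0.002, -1.0]]
force: [-2.1, -0.3, 2.5]
opening: 0.006
grasp_force: 0.9
```

>>> move_arm(motion=[[[0,0,0.002,0,0,0,1],[0,0,0.004,0,0,0,1],[0,0,0.006,0,0,0,1],[0,0,0.007,0,0,0,1]]])

```text
time: 17.48
tcp_pos: [0.6073, -0.0636, 0.1163]
eef_rot: [[0.208, 0.978, -0.001], [0.978, -0.208, 0.001], [0.0, -0.001, -1.0]]
force: [-1.2, 0.3, 2.1]
opening: 0.006
grasp_force: 0.9
```

Tip at about 99 mm; I'll press on gently until the force rises.

>>> move_arm(motion=[[[0,0,0.001,0,0,0,1],[0,0,0.002,0,0,0,1],[0,0,0.002,0,0,0,1]]])

```text
time: 17.85
tcp_pos: [0.6074, -0.0636, 0.1152]
eef_rot: [[0.208, 0.978, -0.0], [0.978, -0.208, 0.0], [0.0, -0.0, -1.0]]
force: [-3.2, 0.1, 7.3]
opening: 0.005
grasp_force: 3.6
```

>>> move_arm(motion=[[[0,0,0.001,0,0,0,1],[0,0,0.002,0,0,0,1],[0,0,0.002,0,0,0,1]]])

```text
time: 18.23
tcp_pos: [0.6074, -0.0636, 0.1151]
eef_rot: [[0.208, 0.978, 0.001], [0.978, -0.208, 0.0], [0.0, 0.001, -1.0]]
force: [-7.6, 0.7, 18.3]
opening: 0.004
grasp_force: 9.4
```

Lid shut firmly: tip at 98 mm with an 18 N reaction. Now the hasp. I'll lift, turn the fingers' narrow side along case x, and come in from behind the leaf.

```bash
cat >>h.py <<'E'
Rh=tool(P[2],0)
E
python3 - <<'E'
from h import *
A=case2w(P,(.040,0,.26));o=r.get_obs();R0=np.array(o["eef_rot"]);p0=np.array(o["tcp_pos"])
print(delta(Rh,A));B=case2w(P,(.040,0,.177))
print("A->B",delta(Rh,B,Rh,A)[:3])
for x in(.01,-.01,-.03,-.05,-.066): print("x",x,delta(Rh,case2w(P,(x+.0095,0,.177)),Rh,B)[:3])
for h,rr in((1.1,.062),(.95,.062),(.8,.063),(.65,.065),(.5,.067),(.35,.07),(.25,.073),(.15,.074),(.05,.074)):
    c=hasppt(0,h,rr);print(h,delta(Rh,case2w(P,(c[0]+.0095+.002*np.sin(h),0,c[2]+.017+.002*np.cos(h))),Rh,B)[:3])
E
```

```text
[-0.07, 0.0547, -0.1449, 0.02, -0.04, 90.02]
A->B [0.0, 0.0, 0.083]
x 0.01 [-0.0205, -0.0, 0.0]
x -0.01 [-0.0405, -0.0, 0.0]
x -0.03 [-0.0605, 0.0, 0.0]
x -0.05 [-0.0805, -0.0, 0.0]
x -0.066 [-0.0965, 0.0, 0.0]
1.1 [-0.1018, -0.0, 0.0018]
0.95 [-0.1099, -0.0, 0.0064]
0.8 [-0.118, -0.0, 0.0114]
0.65 [-0.126, -0.0, 0.0171]
0.5 [-0.1333, -0.0, 0.0241]
0.35 [-0.1406, -0.0, 0.0321]
0.25 [-0.1457, -0.0, 0.038]
0.15 [-0.1484, -0.0, 0.045]
0.05 [-0.1493, -0.0, 0.0523]
```

>>> move_arm(motion=[[[0,0,-0.03,0,0,0,1],[0,0,-0.085,0,0,0,1],[0,0,-0.1449,0,0,0,1],[0,0.01,-0.1449,0,0,10,1],[-0.07,0.0547,-0.1449,0,0,90,1],[-0.07,0.0547,-0.1449,0,0,90,1],[-0.07,0.0547,-0.1449,0,0,90,1],[-0.07,0.0547,-0.1449,0,0,90,1],[-0.07,0.0547,-0.1449,0,0,90,1],[-0.07,0.0547,-0.1449,0,0,90,1],[-0.07,0.0547,-0.1449,0,0,90,1],[-0.07,0.0547,-0.1449,0,0,90,1],[-0.07,0.0547,-0.1449,0,0,90,1],[-0.07,0.0547,-0.1449,0,0,90,1],[-0.07,0.0547,-0.1449,0,0,90,1]]])

```text
time: 20.1
tcp_pos: [0.6464, -0.1436, 0.2571]
eef_rot: [[0.978, -0.207, -0.001], [-0.207, -0.978, 0.001], [-0.001, -0.0, -1.0]]
force: [0.3, 0.6, 0.3]
opening: 0.01
grasp_force: 0.0
```

```bash
python3 - <<'E'
from h import *
print(delta(Rh,case2w(P,(.04,0,.177))))
a=r.capture("scene")[150:350,180:400];b=r.capture("top")[80:240,300:460]
a=cv2.resize(a,(440,400));b=cv2.resize(b,(360,360));c=np.zeros((400,800,3),np.uint8);c[:,:440]=a;c[:360,440:]=b;cv2.imwrite("pics/p5.png",c)
for h in(1.8,2.0,2.2):
    print(h,[proj("scene",case2w(P,hasppt(0,h,.08,y))).round(1).tolist() for y in(.02,-.02)])
q=proj("scene",case2w(P,(.04,0,.16)));print(q)
E
```

```text
[-0.0001, -0.0, 0.0801, -0.02, 0.05, 0.06]
1.8 [[301.9, 204.6], [289.6, 212.3]]
2.0 [[306.1, 209.3], [293.7, 217.1]]
2.2 [[309.9, 214.6], [297.6, 222.5]]
[314.60509525 228.93205982]
```

>>> move_arm(motion=[[[0,0,0.04,0,0,0,1],[0,0,0.075,0,0,0,1],[0,0,0.08,0,0,0,1],[-0.02,0,0.08,0,0,0,1],[-0.035,0,0.08,0,0,0,1],[-0.045,0,0.08,0,0,0,1],[-0.056,0,0.08,0,0,0,1],[-0.067,0,0.08,0,0,0,1],[-0.078,0,0.08,0,0,0,1],[-0.088,0,0.08,0,0,0,1],[-0.097,0,0.08,0,0,0,1],[-0.102,0,0.082,0,0,0,1],[-0.102,0,0.082,0,0,0,1]]])

```text
time: 21.82
tcp_pos: [0.5461, -0.1221, 0.1751]
eef_rot: [[0.978, -0.208, -0.002], [-0.208, -0.978, 0.001], [-0.002, -0.001, -1.0]]
force: [-0.1, -0.6, -0.9]
opening: 0.007
grasp_force: 0.0
```

```bash
python3 - <<'E'
from h import *
B=case2w(P,(.04,0,.177));o=r.get_obs();print((-np.array(delta(Rh,B)[:3])).round(4),np.array(o["force"]).round(1))
a=r.capture("scene")[150:350,180:400];b=cv2.imread("pics/s4.png")
cv2.imwrite("pics/p6.png",cv2.resize(a,None,fx=3,fy=3))
E
```

```text
[-0.1024 -0.      0.0021] [-0.1 -0.6 -0.9]
```

>>> move_arm(motion=[[[-0.0075,0,0.0044,0,0,0,1],[-0.0156,0,0.0094,0,0,0,1],[-0.0236,0,0.015,0,0,0,1],[-0.031,0,0.022,0,0,0,1],[-0.038,0,0.03,0,0,0,1],[-0.0433,0,0.036,0,0,0,1],[-0.046,0,0.043,0,0,0,1],[-0.046,0,0.043,0,0,0,1]]])

```text
time: 22.88
tcp_pos: [0.5009, -0.1125, 0.1316]
eef_rot: [[0.978, -0.208, -0.002], [-0.208, -0.978, 0.001], [-0.003, -0.001, -1.0]]
force: [-0.2, -0.7, 0.1]
opening: 0.003
grasp_force: 0.0
```

>>> move_arm(motion=[[[0,0,0.004,0,0,0,1],[0,0,0.007,0,0,0,1],[0,0,0.009,0,0,0,1],[0,0,0.009,0,0,0,1]]])

```text
time: 23.38
tcp_pos: [0.5015, -0.1127, 0.1231]
eef_rot: [[0.978, -0.208, -0.001], [-0.208, -0.978, 0.001], [-0.001, -0.0, -1.0]]
force: [0.0, -0.5, 0.5]
opening: 0.003
grasp_force: 0.0
```

>>> move_arm(motion=[[[0,0,0.001,0,0,0,1],[0,0,0.002,0,0,0,1],[0,0,0.003,0,0,0,1],[0,0,0.003,0,0,0,1]]])

```text
time: 23.88
tcp_pos: [0.5016, -0.1127, 0.121]
eef_rot: [[0.978, -0.208, -0.0], [-0.208, -0.978, 0.0], [-0.0, -0.0, -1.0]]
force: [-2.4, -0.2, 7.3]
opening: 0.001
grasp_force: 3.3
```

>>> move_arm(motion=[[[0,0,0.001,0,0,0,1],[0,0,0.002,0,0,0,1],[0,0,0.002,0,0,0,1]]])

```text
time: 24.25
tcp_pos: [0.5016, -0.1127, 0.1206]
eef_rot: [[0.978, -0.208, 0.001], [-0.208, -0.978, -0.0], [0.001, -0.0, -1.0]]
force: [-6.4, 1.6, 19.6]
opening: 0.002
grasp_force: 9.8
```

The leaf stopped at a tip height of 104 mm with 20 N, which matches it lying flat. I'll retreat and check with the last picture.

>>> move_arm(motion=[[[0,0,-0.01,0,0,0,1],[0,0,-0.04,0,0,0,1],[0,0,-0.09,0,0,0,1],[0,0,-0.14,0,0,0,1],[-0.05,0.03,-0.15,0,0,0,1],[-0.09,0.08,-0.15,0,0,0,1],[-0.1,0.13,-0.15,0,0,0,1],[-0.1,0.17,-0.15,0,0,0,1],[-0.1,0.17,-0.15,0,0,0,1]]])

```text
time: 25.38
tcp_pos: [0.3677, -0.2603, 0.2683]
eef_rot: [[0.977, -0.212, -0.001], [-0.212, -0.977, 0.0], [-0.001, -0.0, -1.0]]
force: [-0.4, -0.4, 0.5]
opening: 0.005
grasp_force: 0.0
```

```bash
python3 - <<'E'
from h import *
a=r.capture("scene")[150:350,180:400];b=r.capture("top")[90:250,290:450]
c=np.zeros((600,800,3),np.uint8);c[:400,:440]=cv2.resize(a,(440,400));c[:360,440:]=cv2.resize(b,(360,360))
a0=cv2.resize(r.capture("top"),None,fx=.6,fy=.6)[:200];c[400:600,:384]=a0
s=cv2.resize(r.capture("scene"),None,fx=.6,fy=.6);c[360:600,416:800]=s
cv2.imwrite("pics/p7.png",c);print(r.get_obs()["force"])
E
```

```text
[0.57680021 0.75493237 0.02705551]
```

View pics/p7.png

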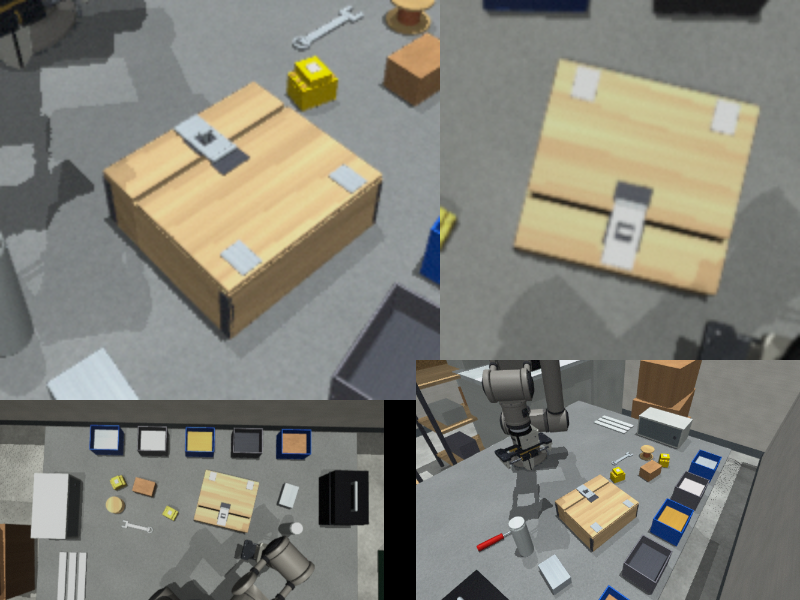

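The picture shows the lid shut level with the deck. The hasp lies flat, with the catch through its window at (205,135) in the left crop, and everything else is where it was.

```bash
python3 -c "
from plant import r
print(r.finish_job())"
```

```text
the job is handed in; nothing more can be done
None
```

The job is handed in at about 26 s of the 72 s: the contactor was placed within about 3 mm of the mat's middle, the lid was pressed shut, then the hasp was swung flat over the catch, with everything else where it was.

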